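Fit the blue filter tube at the shop counter

TASK

Fit the shop's new drinking-water filter tube: take the tube with the blue sleeve out of the green rack and push it straight down into the push-fit socket with the blue collar, past the stiff seal, until it bottoms. Let go and leave it standing there fully home; leave the red-sleeved tube where it is in the rack.

Things in the scene. Friction and masses are not known exactly. Their poses are not given: they have to be found in the camera images.
- blue_tube_mid (a point): Tube to fit, upright in an outer hole of a green rack (top 45 mm, hole floor 10 mm above the counter). Rigid, 120 mm long, about 60 g: white stem 22 mm in diameter, chamfered foot; blue grip sleeve 30 mm in diameter from 2 mm below this point to the top. Point: on the axis half-way up, 60 mm from foot and top; z up. Grip the sleeve about 30 mm above this point.
- red_tube_mid (a point): Bystander: the same tube with a red sleeve in the rack's other outer hole, 120 mm away (the two places swap at random; the middle hole is empty). The point is half-way up it.
- blue_port (a point): Centre of the rim of the blue-collared socket, facing up, z up, 106 mm above the counter, on a fixed white box 110 x 110 x 45 mm. The collar is a funnel 48 mm wide inside, narrowing over 15 mm to a 26 mm bore. Tube home: foot 55 mm below the rim, half-way point 5 mm above it. Seal piston: 30 mm below the rim at the start. A like socket with a red collar is not to be used.
- blue_valve (a joint): Travel in m of the black seal piston in the blue socket: 0 up (start), 0.025 pushed down by the tube to its stop. Stiff: takes about 7 N to move, does not sink under a tube's weight, stays where left (no spring).
There are look-alikes about, which are no part of the job. There is more than one size of the part that bears blue_tube_mid; the job needs the smallest.

How it is judged:
By the outcome, as a careful person would: the job done as asked, in the order asked, and still so for the second after the job is handed in, with the robot touching nothing.
It also fails if it takes over 42 s, if anything falls off the work surface, if the arm or the gripper's body presses on something with over 40 N, if the wrist force passes 120 N, or if a joint passes its speed limit or range.

ROBOT

A 6-joint arm with a two-finger parallel gripper is mounted at the origin on the work surface. World frame = base frame: x ahead of the robot, y to its left, z up, the work surface at z = 0. Lengths are in m, angles in rad, forces in N, time in s.
With the tool pointing down it reaches from about 0.325 to 0.85 m from the base axis. Payload 15.5 kg.
Tool frame: the origin (TCP) lies at the very end of the fingers, on their centre line; the grasp point (between the pads) lies 19 mm behind it; z points along the fingers, y is the direction in which the jaws open and shut (so a half turn about z gives the same grasp; the last joint's range is limited). The gripper opens to 91 mm and grips with 3 to 60 N. Pads are 32 mm wide; open, the fingers measure 118 mm over their backs; the gripper's body (76 mm by 178 mm) begins 60 mm behind the grasp point.
Start: joints at [1.232, 0.494, 1.345, -0, 1.302, -0.096], TCP at [0.151, 0.607, 0.178] pointing down, gripper open.
Joint ranges: [-2.91, 2.91], [-0.82, 2.16], [0.22, 2.67], [-1.22, 4.37], [0.12, 2.79], [-3.08, 3.08]. Speed limits (rad/s): [1.89, 1.89, 2.57, 3.01, 3.01, 3.01].

INTERFACE

Orientations are given as a 3x3 rotation matrix whose columns are the frame's x, y, z axes.
In Python, from station import ctrl gives the robot as it stands.
- The arm moves only by the shell command python3 -m jog 'ROWS' [FORCE]. ROWS is JSON, one flat list of numbers, 5 for each row, row after row: the shift along the tool's x, y, z in units of 50 mm (1.0 is 50 mm), then the turn about the tool's z in units of 5 degrees (1.0 is 5 degrees), then the finger opening in mm, from 0 to 91.2. A call has 1 to 10 rows; each row shifts and turns the commanded pose from where the row before left it, along the tool's axes as they then stand; what a row does not reach is not made up. A row lasts 1/8 s, in which the tool goes at most 62.5 mm and 10.7 degrees, less where a joint would pass 70% of its speed; a pose out of reach is approached as far as the arm can. A call is refused whole if a number of a shift passes 1 or a number of a turn 1, either way. A call with a gripper value outside its range is refused whole. The fingers move at their own pace and stop on an object; FORCE is the grip in N (left out, the last holds). Time passes only in rows, so rows that do not move let the fingers close. It gives the time, the measured TCP pose, the force and the opening at its end, in the units of the state.
- ctrl.get_obs(): the state, without advancing time (a new reading comes with each control period).
- ctrl.grab_frame(name): name is "scene" or "top" or "wrist"; returns (picture, depth): 420x560x3 uint8, red, green, blue; 420x560 float32, m along the optical axis (not along the pixel's ray), 0 where there is no reading.
- ctrl.get_calibration(name): a dict with "fovy" (degrees; the focal length in pixels is half the picture's height over the tangent of half this angle, whatever the lens; pixels are square), "cx", "cy" (the principal point, pixels), "rvec" (rotation vector, rad) and "tvec" (3), from world to camera coordinates, as OpenCV has them; the wrist camera has in their place "T_tool_cam" (4x4, takes a point from camera to tool coordinates, whose origin is the TCP and whose axes are the flange's). Camera axes: x right, y down, z forward; pixel columns grow to the right and rows downward; lengths in m; the calibration is good to about 2 mm. A picture is of the moment at which its call begins: read the wrist's pose just before it. get_calibration takes no time and is no camera call.
- ctrl.finish_job(): hands the job in, once; it reports no verdict.
The state is a dict: "time_s": time; "qpos": joint angles; "qvel": joint speeds; "joint_efforts": joint torques, N m; "eef_pos": TCP position; "orientation": TCP orientation; "contact_force": force on the tool from outside, world axes, zero at the start; "moment": the same for the moment, N m; "finger_gap": finger opening in m.
Only numpy, scipy, OpenCV 4.12 (cv2) and the standard library are available. Lean on these libraries where they do the work, as an engineer would, in place of code of your own. Each camera call takes 0.05 s, during which the arm holds its last target. There are 200 camera calls.

## Working session

There is one attempt and no reset: what is moved stays moved. The work goes in short steps, Python scripts to look and compute and a shell command to move; the robot and the scene stay as the last step left them, time stands still between calls to the robot, and variables do not carry over. Pictures are saved under pics/ and viewed, about 8 in all and at most 12, crops included, and the job is handed in when it is done.

```bash
mkdir -p pics
cat > h.py <<'E'
import numpy as np, cv2
from station import ctrl
def cal(n):
    c=ctrl.get_calibration(n); f=210/np.tan(np.radians(c["fovy"])/2); return c,f
def pose(n,obs=None):
    c,f=cal(n)
    if n=="wrist":
        o=obs or ctrl.get_obs(); T=np.eye(4); T[:3,:3]=o["orientation"]; T[:3,3]=o["eef_pos"]
        T=T@np.array(c["T_tool_cam"]); return T[:3,:3],T[:3,3],c,f
    R=cv2.Rodrigues(np.array(c["rvec"],float))[0]; t=np.array(c["tvec"],float).ravel()
    return R.T,-R.T@t,c,f
def cloud(n,d,obs=None):
    R,p,c,f=pose(n,obs); v,u=np.mgrid[:420,:560]
    P=np.stack([(u-c["cx"])/f*d,(v-c["cy"])/f*d,d],-1)
    return P@R.T+p
def ray(n,u,v,z,obs=None):
    R,p,c,f=pose(n,obs); r=R@np.array([(u-c["cx"])/f,(v-c["cy"])/f,1]); return p+r*(z-p[2])/r[2]
E
python3 - <<'E'
from h import *
for n in("scene","top"):
    im,d=ctrl.grab_frame(n); np.savez(f"pics/{n}0.npz",im=im,d=d); cv2.imwrite(f"pics/{n}0.png",im[...,::-1])
    c=ctrl.get_calibration(n); print(n,{k:np.round(v,3) if not isinstance(v,str) else v for k,v in c.items()}); print(pose(n)[1])
print(ctrl.get_calibration("wrist")); print(ctrl.get_obs())
E
```

```text
scene {'fovy': np.float64(52.163), 'cx': np.float64(277.509), 'cy': np.float64(208.62), 'rvec': array([ 0.982,  2.521, -0.986]), 'tvec': array([ 0.344, -0.17 ,  1.312])}
[0.93780284 0.51717938 0.8499675 ]
top {'fovy': np.float64(54.127), 'cx': np.float64(275.669), 'cy': np.float64(206.374), 'rvec': array([ 2.132, -2.115,  0.134]), 'tvec': array([0.024, 0.494, 1.039])}
[ 0.323034   -0.00780659  1.10451185]
{'fovy': 70.996948335279, 'cx': 281.32565276112507, 'cy': 210.70114956865788, 'T_tool_cam': array([[ 4.01837243e-04, -9.59117485e-01, -2.83007931e-01,
         7.98894090e-02],
       [ 9.99999801e-01,  2.47994226e-04,  5.79423919e-04,
        -4.78844133e-04],
       [-4.85551279e-04, -2.83008108e-01,  9.59117394e-01,
        -2.06717006e-01],
       [ 0.00000000e+00,  0.00000000e+00,  0.00000000e+00,
         1.00000000e+00]])}
{'time_s': 0.1, 'qpos': array([ 1.23150934e+00,  4.94148767e-01,  1.34607436e+00,  1.94525192e-05,
        1.30247732e+00, -9.54633825e-02]), 'qvel': array([-0.00150429, -0.0011998 , -0.00326301,  0.00209914,  0.00056623,
       -0.00040638]), 'joint_efforts': array([ 6.45744658e-04, -8.80239201e+01, -3.82546842e+01,  7.11293053e-02,
        4.83272423e-02, -3.17551962e-05]), 'eef_pos': array([0.15072525, 0.60616302, 0.17707891]), 'orientation': array([[-9.70420725e-01,  2.41419693e-01, -3.86377406e-04],
       [ 2.41419970e-01,  9.70420177e-01, -1.03839855e-03],
       [ 1.24258572e-04, -1.10096269e-03, -9.99999386e-01]]), 'contact_force': array([0.23196793, 0.54264288, 1.10923051]), 'moment': array([-0.02844934, -0.02935501, -0.00644985]), 'finger_gap': 0.09108926655530095}
```

View pics/scene0.png

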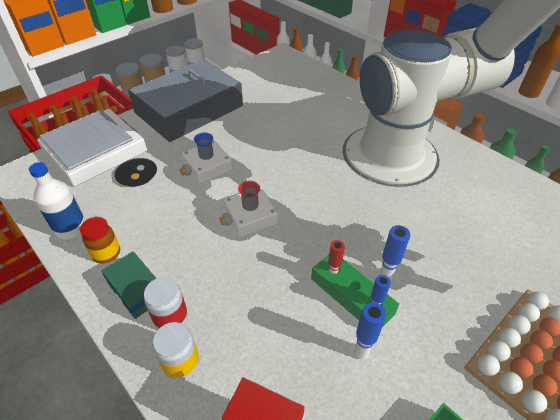

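View pics/top0.png

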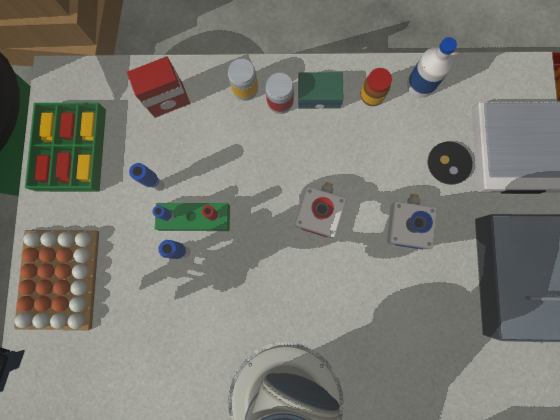

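Scene: a small blue tube in the rack at (380,290), the red one at (336,255). The look-alikes are larger free-standing blue tubes at (397,245) and (370,330). The blue socket is at (205,150) and the red socket at (248,200). In the top view these are the rack tube at (160,212), decoys at (143,175) and (172,249), blue port at (420,222) and red port at (322,208).

Run:
```python
from h import *
for n in("top","scene"):
    z=np.load(f"pics/{n}0.npz"); im,d=z["im"],z["d"]; C=cloud(n,d)
    hsv=cv2.cvtColor(im,cv2.COLOR_RGB2HSV)
    for col,m in(("blue",cv2.inRange(hsv,(105,110,40),(130,255,255))),("red",cv2.inRange(hsv,(0,120,60),(8,255,255))|cv2.inRange(hsv,(170,120,60),(180,255,255))),("green",cv2.inRange(hsv,(50,120,60),(75,255,255)))):
        k,l,s,ce=cv2.connectedComponentsWithStats(m)
        for i in range(1,k):
            if s[i,4]<60: continue
            P=C[(l==i)&(d>0)]
            if not len(P):continue
            zt=np.percentile(P[:,2],97); Q=P[P[:,2]>zt-.008]
            if zt>.35 or abs(P[:,1]).max()>1: continue
            print(n,col,ce[i].round(),s[i,4],"ztop %.3f zmin %.3f"%(zt,P[:,2].min()),"topmid",((Q.min(0)+Q.max(0))/2).round(3),"ext",np.ptp(Q,axis=0).round(3))
im=np.load("pics/top0.npz")["im"]; im2=np.load("pics/scene0.npz")["im"]
a=cv2.resize(im[150:280,120:250],(520,400)[::-1][:2] if 0 else (400,400)); b=cv2.resize(im2[215:365,300:450],(400,400))
cv2.imwrite("pics/crop1.png",np.hstack([a,b])[...,::-1])
```

```text
top blue [448.  45.] 222 ztop 0.214 zmin -0.745 topmid [ 0.85  -0.376  0.211] ext [0.036 0.037 0.01 ]
top blue [421.  83.] 364 ztop 0.099 zmin 0.032 topmid [ 0.833 -0.365  0.098] ext [0.048 0.061 0.012]
top blue [139. 173.] 203 ztop 0.172 zmin 0.101 topmid [0.555 0.351 0.169] ext [0.04  0.04  0.009]
top blue [159. 212.] 95 ztop 0.133 zmin 0.083 topmid [0.465 0.309 0.13 ] ext [0.027 0.027 0.009]
top blue [422. 221.] 241 ztop 0.109 zmin 0.090 topmid [ 0.448 -0.326  0.106] ext [0.051 0.055 0.01 ]
top blue [169. 249.] 202 ztop 0.172 zmin 0.094 topmid [0.374 0.27  0.169] ext [0.039 0.039 0.008]
top red [153.  78.] 1398 ztop 0.153 zmin 0.115 topmid [0.805 0.339 0.151] ext [0.105 0.124 0.012]
top red [379.  80.] 468 ztop 0.104 zmin 0.003 topmid [ 0.819 -0.239  0.102] ext [0.062 0.06  0.01 ]
top red [275. 105.] 104 ztop 0.074 zmin 0.030 topmid [0.77  0.033 0.072] ext [0.02  0.04  0.012]
top red [ 67. 125.] 346 ztop 0.043 zmin 0.015 topmid [0.72  0.609 0.04 ] ext [0.068 0.036 0.01 ]
top red [ 63. 167.] 394 ztop 0.042 zmin 0.011 topmid [0.602 0.609 0.039] ext [0.072 0.036 0.009]
top red [ 42. 
[... 2207 characters left out ...]

scene red [547. 327.] 93 ztop 0.046 zmin 0.025 topmid [0.254 0.584 0.043] ext [0.036 0.031 0.009]
scene red [534. 343.] 125 ztop 0.049 zmin 0.028 topmid [0.307 0.58  0.046] ext [0.057 0.021 0.009]
scene red [516. 367.] 60 ztop 0.047 zmin 0.026 topmid [0.374 0.58  0.043] ext [0.017 0.022 0.009]
scene red [261. 404.] 2181 ztop 0.153 zmin 0.113 topmid [0.808 0.331 0.15 ] ext [0.104 0.107 0.009]
scene green [346. 285.] 1755 ztop 0.048 zmin -0.002 topmid [0.469 0.227 0.045] ext [0.073 0.144 0.01 ]
scene green [390. 308.] 253 ztop 0.048 zmin 0.003 topmid [0.455 0.33  0.044] ext [0.045 0.03  0.009]
scene green [445. 414.] 280 ztop 0.052 zmin 0.002 topmid [0.562 0.538 0.049] ext [0.042 0.037 0.01 ]
```

View pics/crop1.png

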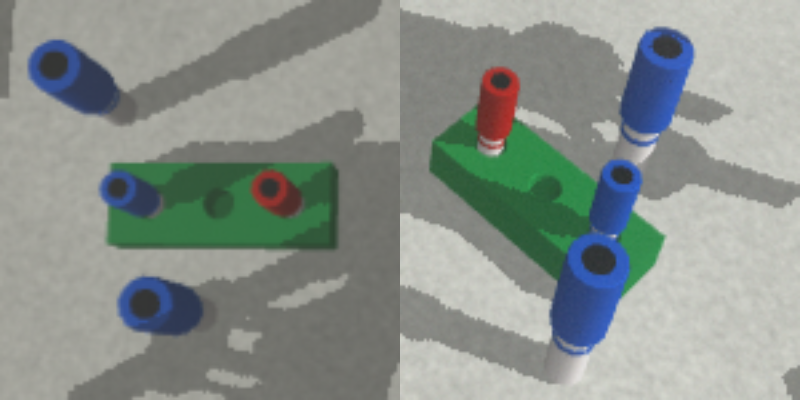

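Choice: the blue tube in the rack at top (160,212). Its top is at z=0.130, as expected, and the sleeve is about 28 mm wide. The decoys are 0.17 m tall and 40 mm wide, standing free at (0.557,0.352) and (0.376,0.271). Jaws roughly along y keep clear of both. First I lift and turn, then move over.

```bash
python3 -m jog '[0,0,-0.3,-1,91, 0,0,-0.3,-1,91, 0,0,-0.3,-1,91, 0,0,-0.3,-1,91, 0,0,0,0,91]' 20; python3 -m jog '[-0.56,-0.66,0,0,91,-0.56,-0.66,0,0,91,-0.56,-0.66,0,0,91,-0.56,-0.66,0,0,91,-0.56,-0.66,0,0,91,-0.56,-0.66,0,0,91,-0.56,-0.66,0,0,91,-0.56,-0.66,0,0,91,-0.56,-0.66,0,0,91,-0.56,-0.66,0,0,91]'
cat > look.py <<'E'
from h import *
import sys
o=ctrl.get_obs(); im,d=ctrl.grab_frame("wrist"); cv2.imwrite(f"pics/{sys.argv[1]}.png",im[...,::-1])
R=o["orientation"]; p=np.array(o["eef_pos"]); print("t",o["time_s"],"tcp",p.round(4),"jaw",R[:,1].round(3),"z",R[:,2].round(4),"F",np.round(o["contact_force"],1),"gap",round(o["finger_gap"],4))
C=cloud("wrist",d,o); hsv=cv2.cvtColor(im,cv2.COLOR_RGB2HSV); m=cv2.inRange(hsv,(105,110,40),(130,255,255))
k,l,s,ce=cv2.connectedComponentsWithStats(m)
for i in range(1,k):
    P=C[(l==i)&(d>0)]
    if s[i,4]<150 or not len(P): continue
    zt=np.percentile(P[:,2],95); q=P[P[:,2]>zt-.004][:,:2].astype(np.float32)
    if len(q)<10: continue
    (x,y),r=cv2.minEnclosingCircle(q); D=np.array([x,y,0])-[p[0],p[1],0]
    print(ce[i].round(),s[i,4],"ztop %.4f"%zt,"circle",round(x,4),round(y,4),"r %.4f"%r,"tool-frame shift units x %.3f y %.3f"%tuple((R.T@D)[:2]/.05))
E
python3 look.py w1
```

```text
time_s: 0.72
eef_pos: [0.151, 0.6069, 0.2383]
orientation: [[-0.995, -0.105, 0.0], [-0.105, 0.995, 0.001], [-0.001, 0.001, -1.0]]
contact_force: [-1.0, 0.1, -0.2]
finger_gap: 0.0913
time_s: 1.98
eef_pos: [0.4646, 0.3065, 0.2367]
orientation: [[-0.995, -0.102, -0.001], [-0.102, 0.995, -0.0], [0.001, -0.0, -1.0]]
contact_force: [0.4, 1.2, -0.0]
finger_gap: 0.0911
t 1.975 tcp [0.4646 0.3065 0.2367] jaw [-0.102  0.995 -0.   ] z [-1.e-03 -5.e-04 -1.e+00] F [ 0.4  1.2 -0. ] gap 0.0911
[254. 108.] 1302 ztop 0.1699 circle 0.3749 0.2719 r 0.0205 tool-frame shift units x 1.854 y -0.504
[284. 197.] 600 ztop 0.1308 circle 0.4665 0.3096 r 0.0146 tool-frame shift units x -0.045 y 0.058
[310. 268.] 1086 ztop 0.1690 circle 0.4856 0.3368 r 0.0612 tool-frame shift units x -0.480 y 0.561
```

View pics/w1.png

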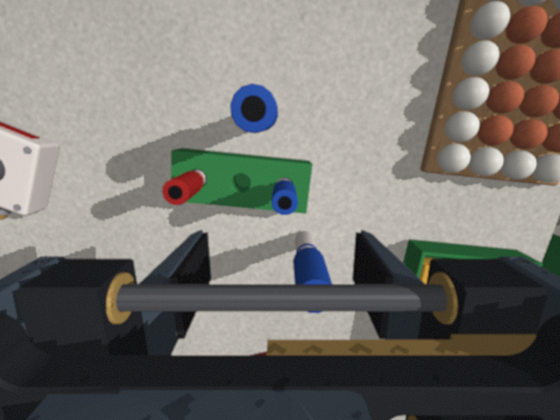

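Wrist view: the target sits at (284,203) between the jaws, the decoys at (254,108) and (312,280), and red at (176,190). The target position (0.4665,0.3096) agrees with the first measurement, so I descend and grip.

```bash
python3 -m jog '[-0.045,0.058,0.2,0,91, 0,0,0.6,0,91, 0,0,0.6,0,91, 0,0,0.6,0,91, 0,0,0.6,0,91, 0,0,0.4,0,91, 0,0,0.12,0,91, 0,0,0,0,91]'; python3 -m jog '[0,0,0,0,20, 0,0,0,0,20, 0,0,0,0,20, 0,0,0,0,20, 0,0,0,0,20,0,0,0,0,20]' 40
```

```text
time_s: 3.02
eef_pos: [0.4653, 0.3112, 0.0813]
orientation: [[-0.994, -0.105, -0.001], [-0.105, 0.994, -0.0], [0.001, -0.0, -1.0]]
contact_force: [0.3, -1.0, 1.0]
finger_gap: 0.0913
time_s: 3.78
eef_pos: [0.466, 0.3109, 0.0816]
orientation: [[-0.994, -0.105, 0.0], [-0.105, 0.994, -0.0], [-0.0, -0.0, -1.0]]
contact_force: [-0.5, -0.4, 0.3]
finger_gap: 0.0339
```

```bash
python3 -m jog '[0,0,0,0,20, 0,0,0,0,20, 0,0,0,0,20, 0,0,0,0,20]' 40
```

```text
time_s: 4.28
eef_pos: [0.4659, 0.3109, 0.0816]
orientation: [[-0.994, -0.105, -0.0], [-0.105, 0.994, -0.0], [0.0, -0.0, -1.0]]
contact_force: [0.5, -0.9, -0.7]
finger_gap: 0.0284
```

```bash
python3 -m jog '[0,0,-0.2,0,20, 0,0,-0.3,0,20, 0,0,-0.5,0,20, 0,0,-0.6,0,20, 0,0,-0.6,0,20, 0,0,-0.6,0,20, 0,0,-0.4,0,20, 0,0,-0.2,0,20, 0,0,0,0,20]'; python3 look.py w2; python3 -c "
from h import *
print((np.array(ctrl.get_obs()['orientation']).T@np.array([.448-.466,-.3265-.311,0])/.05).round(2), ctrl.get_obs()['qpos'].round(2))"
```

```text
time_s: 5.4
eef_pos: [0.4661, 0.311, 0.2523]
orientation: [[-0.994, -0.105, 0.001], [-0.105, 0.994, 0.001], [-0.001, 0.0, -1.0]]
contact_force: [-0.1, 0.0, -0.8]
finger_gap: 0.0288
t 5.4 tcp [0.4661 0.311  0.2523] jaw [-0.105  0.994  0.   ] z [ 1.e-03  6.e-04 -1.e+00] F [-0.1  0.  -0.8] gap 0.0288
[251. 107.] 1204 ztop 0.1700 circle 0.375 0.272 r 0.0206 tool-frame shift units x 1.892 y -0.583
[282. 249.] 2474 ztop 0.3013 circle 0.456 0.309 r 0.0244 tool-frame shift units x 0.204 y -0.019
[  1.7  -12.64   0.  ] [ 0.48  0.34  1.4  -0.    1.41 -1.19]
```

View pics/w2.png

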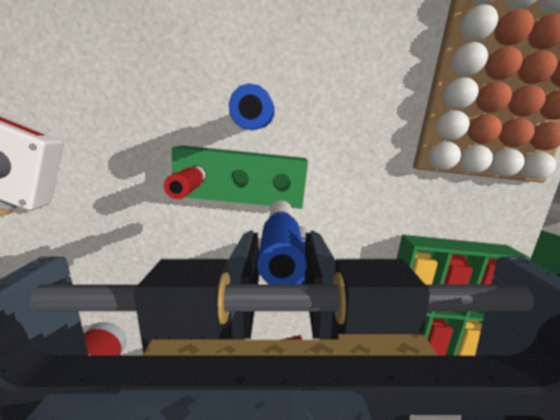

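The tube is held upright: its top is at (282,265), z 0.301, as predicted, and the rack hole is now empty at (282,182). Next I move across, stopping where the port will show ahead of the fingers.

```bash
python3 -m jog '[0,-0.3,0,0,20, 0,-0.6,0,0,20, 0,-0.8,0,0,20, 0,-0.8,0,0,20, 0,-0.8,0,0,20, 0,-0.8,0,0,20, 0,-0.8,0,0,20, 0,-0.8,0,0,20, 0,-0.8,0,0,20, 0,-0.8,0,0,20]'; python3 -m jog '[0,-0.8,0,0,20, 0,-0.8,0,0,20, 0,-0.8,0,0,20, 0,-0.8,0,0,20, 0,-0.8,0,0,20,0,-0.7,0,0,20, 0,-0.44,0,0,20, 0,-0.2,0,0,20, 0,0,0,0,20,0,0,0,0,20]'; python3 look.py w3
```

```text
time_s: 6.7
eef_pos: [0.5034, -0.0541, 0.251]
orientation: [[-0.994, -0.105, -0.001], [-0.105, 0.995, 0.0], [0.001, 0.0, -1.0]]
contact_force: [0.8, 0.2, -0.2]
finger_gap: 0.0288
time_s: 7.95
eef_pos: [0.5323, -0.3166, 0.2517]
orientation: [[-0.994, -0.106, -0.0], [-0.106, 0.994, 0.0], [0.0, 0.0, -1.0]]
contact_force: [0.7, 0.4, -0.5]
finger_gap: 0.0288
t 7.95 tcp [ 0.5323 -0.3166  0.2517] jaw [-0.106  0.994  0.   ] z [-1.e-04  3.e-04 -1.e+00] F [ 0.7  0.4 -0.5] gap 0.0288
[280. 118.] 1132 ztop 0.1060 circle 0.4478 -0.327 r 0.0265 tool-frame shift units x 1.702 y -0.028
[281. 249.] 2356 ztop 0.3007 circle 0.5223 -0.3179 r 0.0241 tool-frame shift units x 0.201 y -0.004
```

View pics/w3.png

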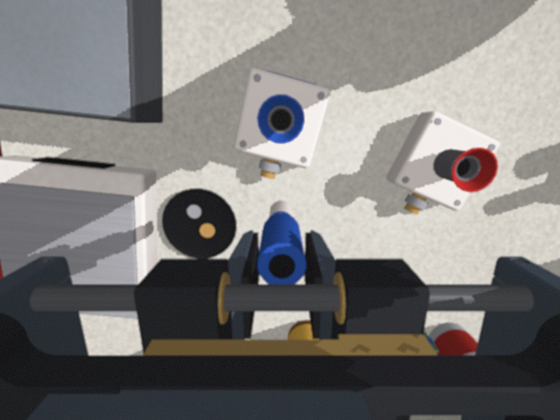

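The wrist view puts the blue port at (281,119), which gives (0.4478,-0.327,0.106), matching the earlier estimates. The red port is at (473,169). I move over it and down to just above the rim.

```bash
python3 -m jog '[0.2,0,0,0,20, 0.4,-0.03,0,0,20, 0.5,0,0,0,20, 0.4,0,0,0,20, 0.2,0,0,0,20, 0,0,0.3,0,20, 0,0,0.5,0,20, 0,0,0.3,0,20, 0,0,0.1,0,20, 0,0,0,0,20]'
python3 - <<'E'
from h import *
o=ctrl.get_obs(); print(o["eef_pos"],(np.array(o["orientation"]).T@(np.array([.4478,-.327,.122])-o["eef_pos"])/.05).round(3))
ims=[]
for n,(a,b) in (("scene",(90,130)),("top",(140,340))):
    im,d=ctrl.grab_frame(n); ims.append(cv2.resize(im[a:a+140,b:b+160],(400,350),interpolation=cv2.INTER_CUBIC))
cv2.imwrite("pics/s2.png",np.hstack(ims)[...,::-1])
E
```

```text
time_s: 9.25
eef_pos: [0.4482, -0.328, 0.1915]
orientation: [[-0.994, -0.105, -0.0], [-0.105, 0.994, 0.0], [0.0, 0.0, -1.0]]
contact_force: [0.2, 0.9, -0.0]
finger_gap: 0.029
[ 0.44816413 -0.32800903  0.19150588] [0.005 0.021 1.39 ]
```

View pics/s2.png

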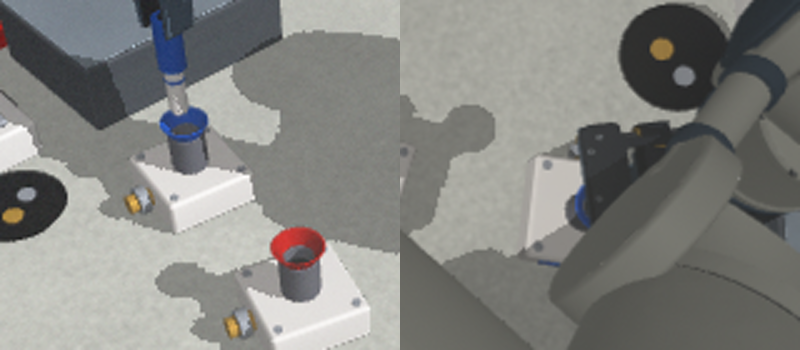

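The tube is upright, with its foot at (178,110) over the centre of the blue funnel. I lower it to the seal with a firmer grip.

```bash
python3 -m jog '[0.005,0.02,0.1,0,20, 0,0,0.15,0,20, 0,0,0.15,0,20, 0,0,0.15,0,20, 0,0,0.15,0,20, 0,0,0.1,0,20, 0,0,0,0,20]' 60; python3 -m jog '[0,0,0.06,0,20, 0,0,0.06,0,20, 0,0,0.06,0,20, 0,0,0.06,0,20, 0,0,0,0,20]'
```

```text
time_s: 10.22
eef_pos: [0.4474, -0.3269, 0.1512]
orientation: [[-0.994, -0.105, -0.001], [-0.105, 0.994, 0.0], [0.0, 0.0, -1.0]]
contact_force: [-0.3, 0.9, -0.9]
finger_gap: 0.0287
time_s: 10.85
eef_pos: [0.4478, -0.3273, 0.1397]
orientation: [[-0.994, -0.105, 0.0], [-0.105, 0.994, -0.0], [-0.0, -0.001, -1.0]]
contact_force: [-0.1, -0.3, 2.6]
finger_gap: 0.0283
```

```bash
python3 -m jog '[0,0,0.07,0,20, 0,0,0.07,0,20, 0,0,0.07,0,20, 0,0,0.05,0,20]'; python3 -m jog '[0,0,0.05,0,20, 0,0,0.03,0,20]';  python3 -m jog '[0,0,0.03,0,20,0,0,0,0,20]'
```

```text
time_s: 11.35
eef_pos: [0.4479, -0.3273, 0.1269]
orientation: [[-0.994, -0.105, 0.001], [-0.105, 0.994, -0.001], [-0.001, -0.001, -1.0]]
contact_force: [0.1, 0.4, 6.5]
finger_gap: 0.0279
time_s: 11.6
eef_pos: [0.4479, -0.3274, 0.1229]
orientation: [[-0.994, -0.105, 0.001], [-0.105, 0.994, -0.001], [-0.001, -0.001, -1.0]]
contact_force: [0.5, -0.5, 7.6]
finger_gap: 0.0281
time_s: 11.85
eef_pos: [0.4484, -0.3277, 0.1223]
orientation: [[-0.994, -0.105, 0.002], [-0.105, 0.994, -0.002], [-0.002, -0.002, -1.0]]
contact_force: [-0.6, 1.7, 17.2]
finger_gap: 0.0284
```

```bash
python3 -m jog '[0,0,0.03,0,20,0,0,0,0,20]'; python3 -m jog '[0,0,0,0,20,0,0,-0.02,0,20,0,0,-0.02,0,20]'
```

```text
time_s: 12.1
eef_pos: [0.4491, -0.328, 0.1221]
orientation: [[-0.994, -0.105, 0.004], [-0.105, 0.994, -0.003], [-0.003, -0.003, -1.0]]
contact_force: [-1.9, 4.9, 36.7]
finger_gap: 0.0281
time_s: 12.48
eef_pos: [0.4481, -0.3274, 0.1225]
orientation: [[-0.994, -0.105, 0.001], [-0.105, 0.994, -0.001], [-0.001, -0.001, -1.0]]
contact_force: [-0.4, 0.3, 3.6]
finger_gap: 0.0285
```

It has bottomed: 37 N with no further travel, TCP at 0.122 as computed. I release, retreat straight up, and check.

```bash
python3 -m jog '[0,0,0,0,80, 0,0,0,0,80, 0,0,0,0,80, 0,0,0,0,80, 0,0,0,0,80, 0,0,0,0,80,0,0,0,0,80]'; python3 -m jog '[0,0,-0.2,0,80, 0,0,-0.4,0,80, 0,0,-0.5,0,80, 0,0,-0.5,0,80, 0,0,-0.5,0,80, 0,0,-0.3,0,80, 0,0,0,0,80]'; python3 -m jog '[-0.3,0,0,0,80, -0.6,0,0,0,80, -0.6,0,0,0,80, -0.3,0,0,0,80,0,0,0,0,80]'; python3 look.py w4
python3 - <<'E'
from h import *
w=cv2.imread("pics/w4.png"); w=cv2.resize(w,(400,300))
im,d=ctrl.grab_frame("scene"); im=im[...,::-1]
cv2.imwrite("pics/fin.png",np.hstack([w,cv2.resize(im[100:250,120:320],(400,300),interpolation=cv2.INTER_CUBIC)]))
cv2.imwrite("pics/fin2.png",im)
E
```

```text
time_s: 13.35
eef_pos: [0.4476, -0.3271, 0.1216]
orientation: [[-0.994, -0.105, 0.0], [-0.105, 0.994, -0.0], [0.0, -0.0, -1.0]]
contact_force: [0.0, 0.5, 0.2]
finger_gap: 0.0798
time_s: 14.22
eef_pos: [0.448, -0.3274, 0.2426]
orientation: [[-0.994, -0.105, 0.001], [-0.105, 0.994, -0.001], [-0.001, -0.001, -1.0]]
contact_force: [0.2, 0.7, 0.4]
finger_gap: 0.0803
time_s: 14.85
eef_pos: [0.5376, -0.3172, 0.2406]
orientation: [[-0.994, -0.106, -0.001], [-0.106, 0.994, 0.001], [0.001, 0.001, -1.0]]
contact_force: [0.0, 0.5, -0.1]
finger_gap: 0.0801
t 14.85 tcp [ 0.5376 -0.3172  0.2406] jaw [-0.106  0.994  0.001] z [-1.1e-03  7.0e-04 -1.0e+00] F [ 0.   0.5 -0.1] gap 0.0801
[282. 114.] 1660 ztop 0.1714 circle 0.4487 -0.3284 r 0.0149 tool-frame shift units x 1.792 y -0.034
[226. 347.] 580 ztop 0.3875 circle 0.5139 -0.3343 r 0.0046 tool-frame shift units x 0.508 y -0.291
```

View pics/fin.png

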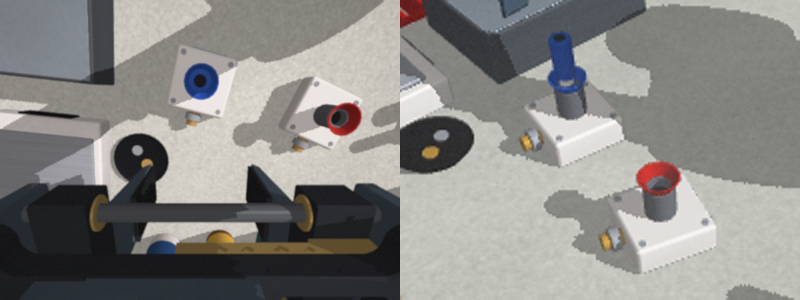

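View pics/fin2.png

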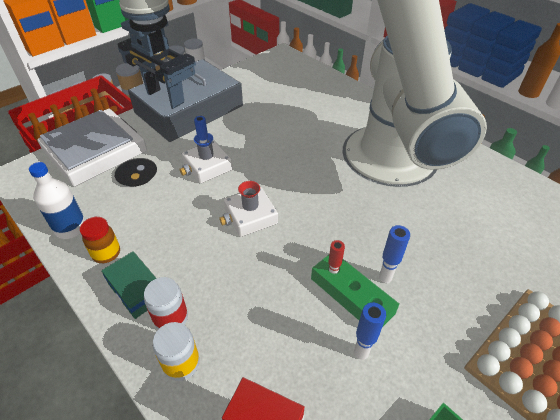

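The tube stands in the blue socket with its top at z=0.1714 (0.171 expected). The red tube and both decoys haven't moved, and nothing touches the gripper.

```bash
python3 -c "
from station import ctrl
print(ctrl.finish_job())"
```

```text
the job is handed in; nothing more can be done
None
```

The small blue-sleeved tube is out of the green rack and pushed fully home in the blue-collared socket. I released it there and handed the job in at about 15 s of the 42 s allowed.

- **Seating:** the seal moved at about 7 N. The tube then bottomed firmly, reaching 37 N with no further travel and the TCP at 0.122 m, as computed.
- **Final position:** after letting go, the tube top measured 0.1714 m against 0.171 m expected. The top is about 1.4 mm off the port centre, within the bore's play, and the tube looks upright.
- **Everything else:** in the last picture the red tube and both larger blue look-alikes are where they were. The gripper is clear, with about 0 N on the wrist.

The seal joint itself could not be read directly; I inferred its travel from the tube height and the push force. None of the checks failed or disagreed.

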